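# Pin-gauge three drilled blocks and tray the good one

### The job

Take the pin gauge from its stand and try it in the bores of the three aluminium blocks where they sit in their nests, pressing only lightly (a few newtons), until you find the one block that takes the pin fully, down to its shoulder. Leave the gauge standing fully home in that block, then grip the block, lift it over with the gauge in it, and set it down gently and upright near the middle of the white tray. Leave the other two blocks in their nests and the other things on the table where they are.

Things in the scene. Friction and masses are not known exactly. Their poses are not given: they have to be found in the camera images.
- nest_plate: Grey plastic plate fixed to the table, 64 (x) x 230 (y) x 6 mm; origin at its underside's centre, z up. Three nests in a row along y, 75 mm apart, each with a rim up to 14 mm above the table, 52 mm square outside, 44 mm inside. In each stands a loose aluminium block, sides parallel to the plate's x and y within 0.1 rad, free to grip from 14 to 42 mm above the table.
- bore_left (a point): Centre of the bore mouth of the block in the left (+y) nest, on the block's top 42 mm above the table, if the block were centred in its nest; the true bore may be up to 1.5 mm off in x and in y (the block has 2 mm of play each side). x, y, z as the nest plate. Block: 40 x 40 x 36 mm tall, 130 g.
- bore_middle (a point): Centre of the bore mouth of the block in the middle nest, on the block's top 42 mm above the table, if the block were centred in its nest; the true bore may be up to 1.5 mm off in x and in y (the block has 2 mm of play each side). x, y, z as the nest plate. All three bores look alike: vertical, through, 13.2 mm at the mouth.
- bore_right (a point): Centre of the bore mouth of the block in the right (-y) nest, on the block's top 42 mm above the table, if the block were centred in its nest; the true bore may be up to 1.5 mm off in x and in y (the block has 2 mm of play each side). x, y, z as the nest plate. 
- gauge_stand: Black plastic block fixed to the table, 46 x 46 x 34 mm tall, with a 16 mm hole in which the gauge stands at the start; origin at its underside's centre. About the bores: one block (a different one each time) is 13.2 mm right down and takes the whole pin; the other two narrow to 10 mm at 10 to 17 mm below the mouth, and the pin stops there, entered 10 to 20 mm of its 26.
- gauge_grip (a point): Centre of the steel pin gauge's square grip (20 x 20 x 40 mm tall, flats along this point's x and y, z up; loose, 70 to 120 g). Its underside, 20 mm below this point, is the shoulder; from it a round 12 mm pin goes down 26 mm, the last 3.5 mm tapering to 7 mm. At the start this point is 54 mm above the table; fully home in a block it is 20 mm above the block's top.
- tray: White plastic open tray fixed to the table, 110 x 110 x 18 mm outside, walls and floor 4 to 5 mm thick; origin at the centre of its underside, z up.
- tray_in (a point): Centre of the tray's inner floor; the inside is 102 x 102 mm.
- petri_dish: Bystander: closed petri dish 62 mm wide, 13 mm high, loose; origin at the centre of its underside.
- union_1: Bystander: tube union, 38 mm long, 12 mm thick, loose; origin at the centre of its underside.
- vial_1: Bystander: closed glass vial 27 mm wide, 60 mm high, loose; origin at the centre of its underside.
Not all that is in view belongs to the job. There is more than one size of the tray; the one meant has the size given above.

How it is judged:
On the way:
1. the gauge is fully home, to its shoulder, in a block in its nest (((horizontal distance between gauge_grip and bore_left below 0.006 m and z of gauge_grip in the frame of bore_left between 0.017 and 0.0225 m and angle between gauge_grip's own z axis and vertical below 0.09 rad) or (horizontal distance between gauge_grip and bore_middle below 0.006 m and z of gauge_grip in the frame of bore_middle between 0.017 and 0.0225 m and angle between gauge_grip's own z axis and vertical below 0.09 rad) or (horizontal distance between gauge_grip and bore_right below 0.006 m and z of gauge_grip in the frame of bore_right between 0.017 and 0.0225 m and angle between gauge_grip's own z axis and vertical below 0.09 rad))), for 0.2 s.
At the end, for the whole second after the job is handed in: The gauge stands upright (within 0.1 rad), at rest and fully home (shoulder on the block's top within about 3 mm) in a block that stands on the tray's floor, its axis within 35 mm of the tray's centre; the other two blocks still stand in their nests (the plate bears both, more than 2 N) (horizontal distance between gauge_grip and tray_in below 0.035 m and z of gauge_grip in the frame of tray_in between 0.053 and 0.0595 m and angle between gauge_grip's own z axis and vertical below 0.1 rad and contact force between nest_plate and anything else above 2 N); the robot touches nothing.
It fails at once if the nest plate, with what stands on it, is loaded with more than 35 N (contact force between nest_plate and anything else above 35 N).
It fails at once if the tray is loaded with more than 70 N (pressed hard or dropped on) (contact force between tray and anything else above 70 N).
It fails at once if the petri bystander is shoved more than 15 mm (distance of petri_dish from where it was at the start of the episode above 0.015 m).
It fails at once if the union bystander is shoved more than 15 mm (distance of union_1 from where it was at the start of the episode above 0.015 m).
It fails at once if the vial bystander is shoved more than 15 mm (distance of vial_1 from where it was at the start of the episode above 0.015 m).
It also fails if it takes over 72 s, if anything falls off the work surface, if the arm or the gripper's body presses on something with over 40 N, if the wrist force passes 120 N, or if a joint passes its speed limit or range.

### The arm

A 6-joint arm with a two-finger parallel gripper is mounted at the origin on the work surface; the furniture and walls round the work are solid. World frame = base frame: x ahead of the robot, y to its left, z up, the work surface at z = 0. Lengths are in m, angles in rad, forces in N, time in s.
With the tool pointing down it reaches from about 0.35 to 0.925 m from the base axis. Payload 6.4 kg.
Tool frame: the origin (TCP) lies between the finger pads; the fingertips stand manip.nose_length ahead of it and the grasp point (between the pads) lies 8 mm behind it (manip.nose_length is the distance from the TCP to the fingertips, in m); x points along the fingers, y is the direction in which the jaws open and shut, and the axes are right-handed (so a half turn about x gives the same grasp; the last joint's range is limited). The gripper opens to 94 mm and grips with 3 to 60 N. Pads are 16 mm wide; open, the fingers measure 119 mm over their backs; the gripper's body (75 mm by 177 mm) begins 78 mm behind the grasp point.
Start: joints at [1.076, 0.245, 1.558, -0, 1.339, -0.174], TCP at [0.205, 0.617, 0.216] pointing down, gripper open.
Joint ranges: [-3.13, 3.13], [-1.02, 2.26], [0.13, 2.54], [-0.95, 4.09], [0.21, 2.88], [-2.74, 2.74]. Speed limits (rad/s): [2.57, 2.57, 3.14, 3.14, 3.14, 3.14].

### API

Orientations are given as a 3x3 rotation matrix whose columns are the frame's x, y, z axes.
In Python, from bench import manip gives the robot as it stands. The module is installed in compiled form; this text tells all that it offers.
- The arm moves only by the tool play_rows, never from a script. Its argument "plan" is one flat list of numbers, 5 for each row, row after row: the shift along the tool's x, y, z in m, then the turn about the tool's x in degrees, then the finger opening in m, from 0 to 0.094. A call has exactly 10 rows; each row is the pose to reach, as a shift and turn from the pose measured when the call began, along the tool's axes at that moment; what a row does not reach only later rows make up. A row lasts 1/8 s, in which the tool goes at most 62.5 mm and 10.7 degrees, less where a joint would pass 70% of its speed; a pose out of reach is approached as far as the arm can. A call with a gripper value outside its range is refused whole. The fingers move at their own pace and stop on an object; the grip force is fixed at half the most. Time passes only in rows, so rows that repeat a pose let the fingers close, or fill a call up. It gives the time, the measured TCP pose, the force and the opening at its end, in the units of the state.
- manip.read_state(): the state, without advancing time (a new reading comes with each control period).
- manip.snapshot(name): name is "side" or "top"; returns (picture, depth): 400x640x3 uint8, red, green, blue; 400x640 float32, m along the optical axis (not along the pixel's ray), 0 where there is no reading.
- manip.camera_info(name): a dict with "fx", "fy", "cx", "cy" (pixels), "extrinsics" (4x4, takes a point from camera to world coordinates). Camera axes: x right, y down, z forward; pixel columns grow to the right and rows downward; lengths in m; the calibration is good to about 2 mm. A picture is of the moment at which its call begins. camera_info takes no time and is no camera call.
- manip.finish_job(): hands the job in, once; it reports no verdict.
Trained networks look in the newest picture that a camera, given by its name, has taken for a name from the list of things; names that differ only in an ending like _2 or _b are one class to them, and where a whole thing is asked for, a point or a joint stands for the part that bears it (a point fixed in the world has none). Each returns a list of dicts, best first, with "score" (0 to 1); they miss things now and then, are a little off and sometimes report something else, mostly with a low value. They report only what shows in the picture. A call takes as long as a camera call. They do not tell look-alikes from the thing itself.
- manip.outline_of(camera, thing): "pixels" (400x640 bool, what is visible of it) and "extent" ([centre column, centre row, width, height] in pixels, round what is visible of it).
- manip.tip_of(camera, thing): "centre" ([column, row] in pixels: a listed point, or the origin of a listed thing).
The state is a dict: "t": time; "joints": joint angles; "qvel": joint speeds; "effort": joint torques, N m; "tcp_pos": TCP position; "orientation": TCP orientation; "contact_force": force on the tool from outside, world axes, zero at the start; "wrist_torque": the same for the moment, N m; "gripper_width": finger opening in m.
Only numpy, scipy, OpenCV 4.12 (cv2) and the standard library are available. Lean on these libraries where they do the work, as an engineer would, in place of code of your own. Each camera call takes 0.05 s, during which the arm holds its last target.

## Working session

There is one attempt and no reset: what is moved stays moved. The work goes in short steps, Python scripts to look and compute and a tool call to move; the robot and the scene stay as the last step left them, time stands still between calls to the robot, and variables do not carry over. Pictures are saved under pics/ and viewed, and the job is handed in when it is done.

Besides the shell and the picture viewer there is one more tool, called after "Emit:" in YAML: its name, and indented under it one key for each argument. play_rows: Moves the arm, as the interface text tells. Its arguments: {"type":"object","properties":{"plan":{"type":"array"}},"required":["plan"]}

```bash
mkdir -p pics
python3 - <<'E'
from bench import manip
import cv2,numpy as np
s=manip.read_state();print({k:np.round(v,4).tolist() for k,v in s.items()},manip.nose_length)
for n in ("top","side"):
    p,d=manip.snapshot(n);cv2.imwrite(f"pics/{n}0.png",p[:,:,::-1]);np.save(f"{n}0.npy",d)
    c=manip.camera_info(n);print(n,c)
E
```

```text
{'t': 0.0, 'joints': [1.0759, 0.2458, 1.559, 0.0, 1.3387, -0.1741], 'qvel': [0.0015, 0.0013, -0.0023, -0.0009, -0.001, -0.0006], 'effort': [0.0017, -41.5819, -31.4611, 0.0686, 0.0329, -0.0001], 'tcp_pos': [0.2047, 0.6163, 0.2154], 'orientation': [[-0.0009, 0.3154, 0.949], [-0.0017, 0.949, -0.3154], [-1.0, -0.0018, -0.0003]], 'contact_force': [0.1157, 0.212, 0.0199], 'wrist_torque': [-0.0146, 0.0069, -0.0189], 'gripper_width': 0.0941} 0.011
top {'fx': 432.20779890170394, 'fy': 432.20779890170394, 'cx': 320.58227878698403, 'cy': 201.3283630945085, 'extrinsics': array([[-0.11098851, -0.97015273,  0.21560435,  0.17395596],
       [-0.99381373,  0.10921276, -0.02017048, -0.16107332],
       [-0.0039783 , -0.21650926, -0.97627246,  1.34870702],
       [ 0.        ,  0.        ,  0.        ,  1.        ]])}
side {'fx': 382.8387956460094, 'fy': 382.8387956460094, 'cx': 316.89384630749817, 'cy': 200.8679638899092, 'extrinsics': array([[-0.82702115,  0.32561795, -0.45826735,  0.83497255],
       [ 0.56204777,  0.46186503, -0.68613628,  0.4566575 ],
       [-0.01176062, -0.82501736, -0.56498499,  0.59170868],
       [ 0.        ,  0.        ,  0.        ,  1.        ]])}
```

View pics/top0.png

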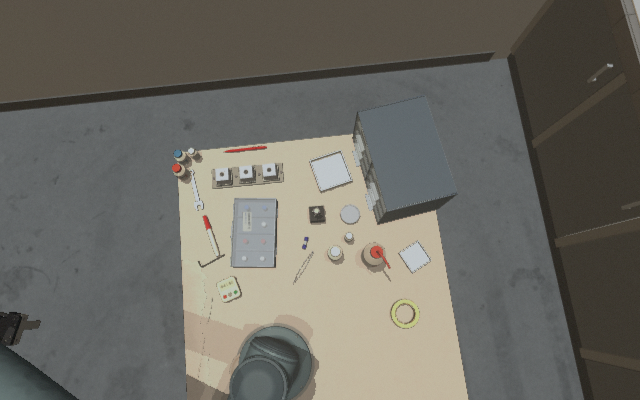

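View pics/side0.png

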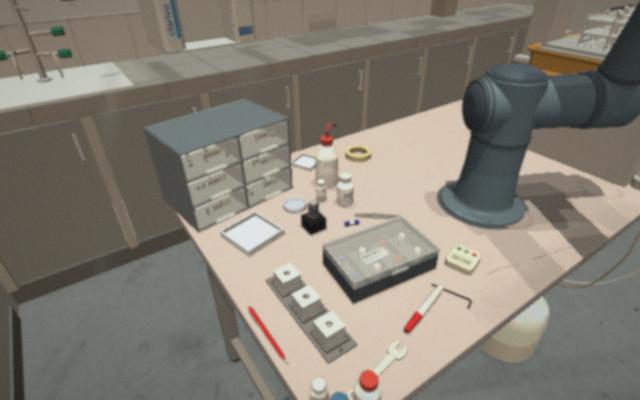

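Tray candidates in the top view are (331,172), about 36 px ≈ 110 mm wide, and (414,257), about 70 mm wide. The first fits; I'll measure both and confirm in a crop.

```bash
cat > h.py <<'E'
from bench import manip
import cv2,numpy as np
def w(c,u,v,d):
    i=manip.camera_info(c);p=np.array([(u-i['cx'])/i['fx']*d,(v-i['cy'])/i['fy']*d,d,1.]) if np.isscalar(d) else np.stack([(u-i['cx'])/i['fx']*d,(v-i['cy'])/i['fy']*d,d,np.ones_like(d)])
    return (i['extrinsics']@p)[:3]
def wz(c,u,v,z):
    i=manip.camera_info(c);E=i['extrinsics'];r=E[:3,:3]@np.array([(u-i['cx'])/i['fx'],(v-i['cy'])/i['fy'],1.]);o=E[:3,3]
    return o+r*(z-o[2])/r[2]
def px(c,P):
    i=manip.camera_info(c);q=np.linalg.inv(i['extrinsics'])@np.append(P,1);return i['fx']*q[0]/q[2]+i['cx'],i['fy']*q[1]/q[2]+i['cy']
def cloud(c,d):
    v,u=np.mgrid[0:400,0:640];return w(c,u,v,d.astype(float)).transpose(1,2,0)
E
python3 - <<'E'
from h import *
Z=dict(bore_left=.042,bore_middle=.042,bore_right=.042,gauge_grip=.054,tray_in=.005,tray=0,nest_plate=0,gauge_stand=0,petri_dish=0,union_1=0,vial_1=0)
for c in("top","side"):
    C=cloud(c,np.load(c+"0.npy"))
    for n,z in Z.items():
        for r in manip.tip_of(c,n)[:2]:
            print(c,n,round(r['score'],2),np.round(r['centre'],1),np.round(wz(c,*r['centre'],z),4))
    for n in("tray","gauge_stand","nest_plate"):
        for r in manip.outline_of(c,n)[:2]:
            m=r['pixels'];P=C[m];P=P[P[:,2]>-.02];R=cv2.minAreaRect(P[:,:2].astype(np.float32))
            print(c,n,'out',round(r['score'],2),np.round(r['extent'],0),np.round(R[0],3),np.round(R[1],3),round(R[2],1),np.round(np.percentile(P[:,2],[5,50,95]),3))
p=cv2.imread("pics/top0.png");cv2.imwrite("pics/c1.png",cv2.resize(p[130:280,200:440],None,fx=3.3,fy=3.3,interpolation=cv2.INTER_CUBIC))
p=cv2.imread("pics/side0.png");cv2.imwrite("pics/c2.png",cv2.resize(p[180:360,200:400],None,fx=3.3,fy=3.3,interpolation=cv2.INTER_CUBIC))
print(manip.read_state()['t'])
E
```

```text
Traceback (most recent call last):
  File "h.py", line 12, in cloud
    v,u=np.mgrid[0:400,0:640];return w(c,u,v,d.astype(float)).transpose(1,2,0)
                                     ~^^^^^^^^^^^^^^^^^^^^^^^
  File "h.py", line 5, in w
    return (i['extrinsics']@p)[:3]
            ~~~~~~~~~~~~~~~^~
ValueError: matmul: Input operand 1 has a mismatch in its core dimension 0, with gufunc signature (n?,k),(k,m?)->(n?,m?) (size 400 is different from 4)
```

```bash
sed -i "s/(i\['extrinsics'\]@p)\[:3\]/np.tensordot(i['extrinsics'],p,1)[:3]/" h.py
python3 - <<'E'
from h import *
Z=dict(bore_left=.042,bore_middle=.042,bore_right=.042,gauge_grip=.054,tray_in=.005,gauge_stand=0,nest_plate=0,petri_dish=0,union_1=0,vial_1=0)
for c in("top","side"):
    C=cloud(c,np.load(c+"0.npy"))
    for n,z in Z.items():
        for r in manip.tip_of(c,n)[:2]:
            print(c,n,round(r['score'],2),np.round(r['centre'],1),np.round(wz(c,*r['centre'],z),4))
    for n in("tray","gauge_stand","nest_plate"):
        for r in manip.outline_of(c,n)[:2]:
            m=r['pixels'];P=C[m];P=P[P[:,2]>-.02];R=cv2.minAreaRect(P[:,:2].astype(np.float32))
            print(c,n,'out',round(r['score'],2),np.round(r['extent'],0),np.round(R[0],3),np.round(R[1],3),round(R[2],1),np.round(np.percentile(P[:,2],[5,50,95]),3))
p=cv2.imread("pics/top0.png");cv2.imwrite("pics/c1.png",cv2.resize(p[130:280,200:440],None,fx=3.3,fy=3.3,interpolation=cv2.INTER_CUBIC))
p=cv2.imread("pics/side0.png");cv2.imwrite("pics/c2.png",cv2.resize(p[180:360,200:400],None,fx=3.3,fy=3.3,interpolation=cv2.INTER_CUBIC))
print(manip.read_state()['t'])
E
```

```text
top bore_left 0.84 [219.8 170.5] [0.5969 0.1163 0.042 ]
top bore_middle 0.56 [243.5 173. ] [0.5803 0.0427 0.042 ]
top bore_right 0.64 [268.2 171. ] [ 0.5781 -0.0351  0.042 ]
top gauge_grip 0.52 [316.7 213.7] [ 0.4228 -0.1718  0.054 ]
top gauge_grip 0.51 [313.7 212.4] [ 0.4278 -0.1631  0.054 ]
top tray_in 0.87 [415.3 257.9] [ 0.2599 -0.46    0.005 ]
top tray_in 0.62 [328.3 171.2] [ 0.5671 -0.2247  0.005 ]
top gauge_stand 0.71 [314.8 214. ] [ 0.4329 -0.1661  0.    ]
top nest_plate 0.9 [245.4 175.3] [0.585  0.0437 0.    ]
top petri_dish 0.72 [351.1 211.9] [ 0.4268 -0.2815  0.    ]
top union_1 0.43 [308.9 243.2] [ 0.3425 -0.1377  0.    ]
top vial_1 0.56 [349.2 235. ] [ 0.3541 -0.2662  0.    ]
top vial_1 0.28 [303.9 244.2] [ 0.3411 -0.1218  0.    ]
top tray out 0.81 [329. 172.  42.  46.] [ 0.405 -0.228] [0.127 0.464] 89.0 [0.    0.005 0.02 ]
top tray out 0.56 [416. 257.  30.  34.] [ 0.211 -0.336] [0.074 0.35 ] 23.9 [-0.001  0.004  0.013]
top gauge_stand out 0.77 [316. 214.  20.  19.] [ 0.428 -0.17 ] [0.044 0.047] 85.8 [0.022 0.035 0.054]
top nest_plate out 0.77 [248. 175.  67.  25.] [0.58
[... 395 characters left out ...]
.005 ]
side gauge_stand 0.89 [313.3 226.3] [ 0.4255 -0.1742  0.    ]
side petri_dish 0.79 [292.6 208.8] [ 0.4288 -0.2683  0.    ]
side union_1 0.53 [349.3 222.3] [ 0.342  -0.1356  0.    ]
side vial_1 0.76 [322.9 196.2] [ 0.3284 -0.2713  0.    ]
side vial_1 0.34 [312.8 228.8] [ 0.432  -0.1667  0.    ]
side tray out 0.59 [253. 236.  62.  42.] [0.655 0.084] [0.815 0.146] 74.4 [0.003 0.006 0.019]
side gauge_stand out 0.87 [312. 222.  25.  19.] [0.615 0.144] [0.762 0.059] 59.3 [0.004 0.026 0.036]
side nest_plate out 0.74 [311. 318.  93.  88.] [0.656 0.211] [0.592 0.142] 67.3 [0.004 0.008 0.016]
side nest_plate out 0.28 [321. 191.   9.  24.] [0.565 0.068] [0.945 0.026] 56.0 [0.008 0.037 0.062]
1.4
```

View pics/c1.png

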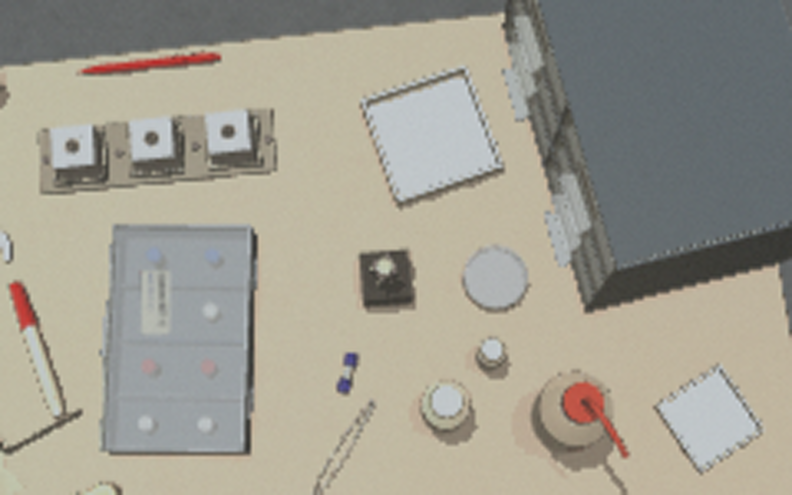

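View pics/c2.png

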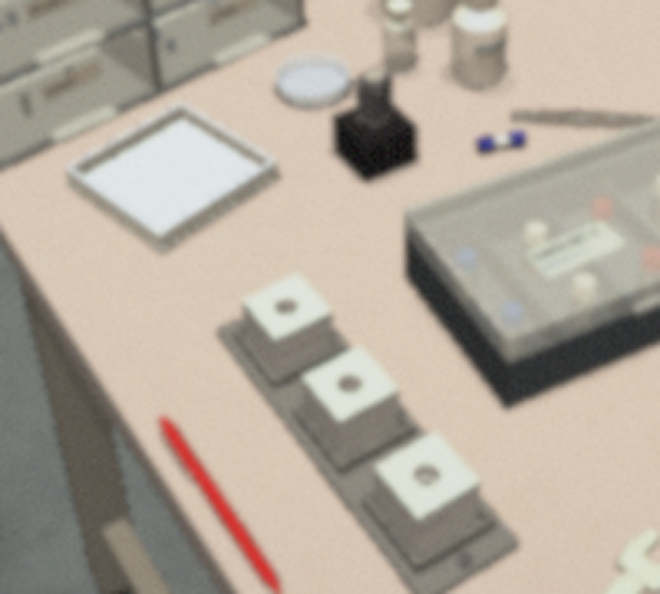

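The crops confirm it: the tray at (331,172) is the large one. The nest row, the stand and the bores are all visible. Next I'll refine block tops, bores, gauge and tray.

```bash
cat > m.py <<'E'
from h import *
from scipy import ndimage as nd
def proj(c,uv,z): return np.array([wz(c,u,v,z)[:2] for u,v in uv])
B=[(.588,.115),(.582,.04),(.58,-.035)]
def bore(c,g,k,guess,z=.042):
    u,v=px(c,(*guess,z));U=10 if c=="top" else 14
    x0,y0=int(round(u))-U,int(round(v))-U
    im=g[y0:y0+2*U+1,x0:x0+2*U+1].astype(float)
    # top face bright mask
    m=im>(im.max()*0.72); m=nd.binary_opening(m); l,n=nd.label(m); 
    s=nd.sum(m,l,range(1,n+1)); m=l==1+np.argmax(s)
    f=nd.binary_fill_holes(m); 
    hole=nd.binary_erosion(f,iterations=2)
    med=np.median(im[m]); wt=np.where(hole,np.clip(med-im-8,0,None),0)
    cy,cx=nd.center_of_mass(wt)
    cnt=max(cv2.findContours(f.astype(np.uint8),cv2.RETR_EXTERNAL,cv2.CHAIN_APPROX_NONE)[0],key=len)[:,0]
    q=proj(c,cnt+[x0,y0],z).astype(np.float32);R=cv2.minAreaRect(q*1000)
    fy,fx=nd.center_of_mass(f)
    print(c,k,'bore px',round(cx+x0,2),round(cy+y0,2),'w',np.round(wz(c,cx+x0,cy+y0,z)[:2],4),'face',np.round(wz(c,fx+x0,fy+y0,z)[:2],4),np.round(R[1],1),round(R[2],1),f.sum(),wt.sum())
if __name__=="__main__":
  for c in("top","side"):
    g=cv2.cvtColor(cv2.imread(f"pics/{c}0.png"),cv2.COLOR_BGR2GRAY)
    for k,b in enumerate(B): bore(c,g,k,b)
    C=cloud(c,np.load(c+"0.npy"))
    X,Y,Zz=C[...,0],C[...,1],C[...,2]
    def reg(n,m):
        P=C[m][:,:2];R=cv2.minAreaRect((P*1000).astype(np.float32));print(c,n,m.sum(),'mean',np.round(P.mean(0),4),'rect',np.round(R[0],1),np.round(R[1],1),round(R[2],1),'z',round(np.median(C[m][:,2]),4))
    reg('plate',(abs(X-.58)<.06)&(abs(Y-.04)<.14)&(Zz>.003)&(Zz<.02))
    reg('trayrim',(abs(X-.567)<.09)&(abs(Y+.226)<.09)&(Zz>.011)&(Zz<.025))
    reg('tray',(abs(X-.567)<.09)&(abs(Y+.226)<.085)&(Zz>.003)&(Zz<.025))
    reg('stand',(abs(X-.428)<.05)&(abs(Y+.17)<.05)&(Zz>.029)&(Zz<.04))
    reg('gauge',(abs(X-.428)<.03)&(abs(Y+.17)<.03)&(Zz>.064)&(Zz<.085))
    reg('gaugeall',(abs(X-.428)<.03)&(abs(Y+.17)<.03)&(Zz>.042)&(Zz<.085))
    for k,b in enumerate(B): reg('blk%d'%k,(abs(X-b[0])<.03)&(abs(Y-b[1])<.03)&(Zz>.037)&(Zz<.05))
E
python3 m.py
python3 - <<'E'
import cv2
p=cv2.imread("pics/side0.png");cv2.imwrite("pics/c3.png",cv2.resize(p[195:240,290:340],None,fx=12,fy=12,interpolation=cv2.INTER_CUBIC))
p=cv2.imread("pics/top0.png");cv2.imwrite("pics/c4.png",cv2.resize(p[195:230,295:340],None,fx=12,fy=12,interpolation=cv2.INTER_CUBIC))
E
```

```text
top 0 bore px 216.75 174.69 w [0.5843 0.1267] face [0.5937 0.1207] [63.6 65.4] 83.6 346 2365.0
top 1 bore px 242.33 170.9 w [0.5876 0.0459] face [0.5937 0.0425] [63.4 52.5] 83.6 280 1813.0
top 2 bore px 266.67 169.0 w [ 0.5852 -0.0309] face [ 0.5922 -0.0326] [63.5 52.6] 83.6 271 1476.0
top plate 1013 mean [0.5759 0.0349] rect [580.2  39.6] [279.  119.5] 89.9 z 0.0068
top trayrim 238 mean [ 0.5701 -0.239 ] rect [ 571.  -249.8] [113.4 148.4] 12.5 z 0.0174
top tray 1211 mean [ 0.5667 -0.2287] rect [ 566.8 -225.8] [179.3 169.5] 0.0 z 0.0058
top stand 157 mean [ 0.4256 -0.1708] rect [ 428.3 -170.5] [45.9 46.8] 88.7 z 0.0346
top gauge 50 mean [ 0.4275 -0.1708] rect [ 428.9 -170.5] [21.4 20.1] 21.4 z 0.0741
top gaugeall 59 mean [ 0.427  -0.1707] rect [ 430.9 -175.7] [21.4 31.4] 21.3 z 0.0736
top blk0 150 mean [0.5844 0.1112] rect [584.5 111.3] [42. 40.] 2.8 z 0.0421
top blk1 145 mean [0.5834 0.0362] rect [584.4  36.2] [42.9 39.6] 2.4 z 0.0426
top blk2 146 mean [ 0.5821 -0.0369] rect [581.8 -36.8] [40.7 39.6] 2.3 z 0.0426
side 0 bore px 329.43 322.74 w [0.5816 0.111 ] face [0.5814 0.1109] [5
[... 275 characters left out ...]
 [113.7 277.7] 3.8 z 0.0081
side trayrim 499 mean [ 0.5707 -0.2349] rect [ 570.6 -250. ] [112.3 151. ] 13.6 z 0.0164
side tray 1603 mean [ 0.5664 -0.2335] rect [ 564.6 -224.6] [168.7 170.4] 87.8 z 0.0058
side stand 192 mean [ 0.4332 -0.1648] rect [ 427.9 -171.6] [48.6 47.7] 88.5 z 0.0346
side gauge 76 mean [ 0.4308 -0.1681] rect [ 427.7 -170. ] [22.9 19.2] 14.5 z 0.0734
side gaugeall 149 mean [ 0.4314 -0.1668] rect [ 429.1 -170.7] [22.  20.5] 25.7 z 0.0645
side blk0 480 mean [0.5847 0.1123] rect [583.6 110. ] [41.3 42.8] 0.3 z 0.0425
side blk1 390 mean [0.5839 0.0372] rect [582.8  35.4] [41.2 41.9] 1.0 z 0.0425
side blk2 332 mean [ 0.5827 -0.0359] rect [581.6 -37.7] [42.7 41. ] 90.0 z 0.0424
```

View pics/c3.png

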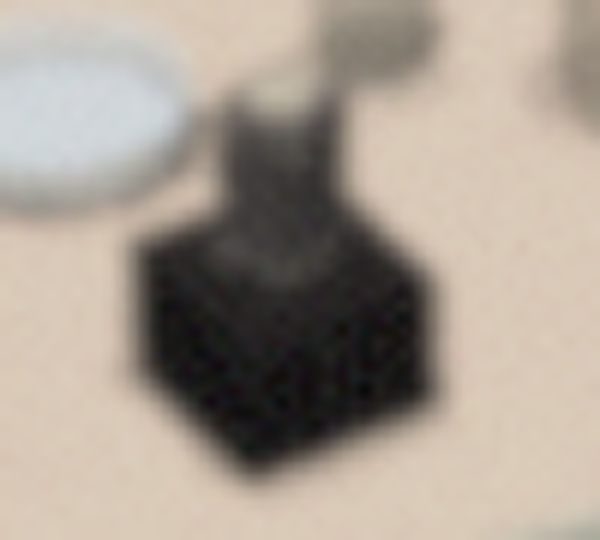

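View pics/c4.png

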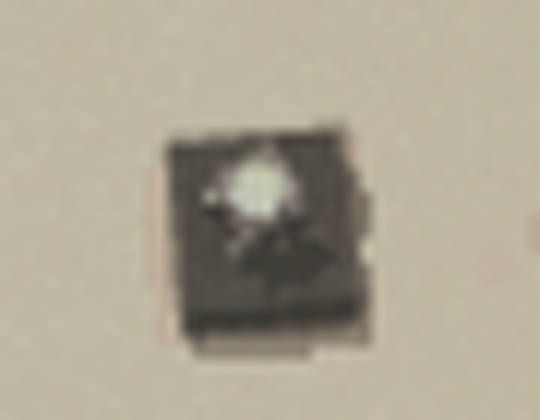

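Run:
```python
from h import *
C=cloud("side",np.load("side0.npy"));X,Y,Z=C[...,0],C[...,1],C[...,2]
m=(abs(X-.428)<.025)&(abs(Y+.17)<.025)&(Z>.042)&(Z<.067)
P=C[m];v,u=np.where(m)
print(len(P))
for r in sorted(set(v)):
    s=v==r;print(r,[(int(a),round(b*1000),round(c*1000),round(z*1000)) for a,(b,c,z) in zip(u[s],P[s])])
C=cloud("top",np.load("top0.npy"));X,Y,Z=C[...,0],C[...,1],C[...,2]
m=(abs(X-.428)<.03)&(abs(Y+.17)<.03)&(Z>.066)
v,u=np.where(m);print(np.round(np.c_[u,v,C[m]*1000][:,:5]).astype(int).tolist())
```

```text
85
206 [(308, 439, -175, 67), (317, 419, -167, 64)]
207 [(308, 438, -176, 63), (309, 439, -170, 67), (310, 436, -170, 66), (315, 427, -162, 67), (316, 425, -161, 66), (317, 420, -164, 63)]
208 [(308, 440, -173, 63), (309, 439, -170, 64), (310, 438, -168, 65), (311, 437, -165, 66), (312, 435, -163, 66), (314, 431, -161, 66), (315, 428, -161, 65), (316, 423, -165, 60), (317, 420, -164, 60)]
209 [(308, 439, -174, 59), (309, 438, -172, 60), (310, 435, -172, 59), (311, 438, -164, 64), (312, 435, -163, 64), (313, 434, -161, 64), (314, 430, -162, 62), (315, 428, -162, 61), (316, 424, -163, 59), (317, 419, -166, 56)]
210 [(308, 439, -175, 55), (309, 438, -173, 56), (310, 438, -168, 59), (311, 436, -166, 60), (312, 435, -164, 60), (313, 434, -161, 62), (314, 432, -160, 61), (315, 428, -162, 59), (316, 425, -161, 58), (317, 419, -166, 53)]
211 [(308, 440, -173, 54), (309, 438, -172, 53), (310, 437, -169, 55), (311, 437, -166, 57), (312, 433, -167, 55), (313, 435, -160, 59), (314, 434, -157, 61), (315, 429, -160, 57), (316, 423, -164, 52), (317, 421, -164, 51)]
212 [(308, 440, -174, 50), (309, 
[... 1424 characters left out ...]
314, 211, 428, -164, 77], [315, 211, 427, -167, 76], [316, 211, 427, -170, 74], [317, 211, 427, -173, 72], [318, 211, 427, -176, 73], [319, 211, 426, -179, 74], [320, 211, 426, -182, 74], [313, 212, 425, -161, 76], [314, 212, 424, -164, 79], [315, 212, 424, -167, 75], [316, 212, 424, -170, 74], [317, 212, 423, -173, 78], [318, 212, 424, -176, 71], [319, 212, 424, -179, 73], [320, 212, 423, -182, 72], [314, 213, 423, -164, 71], [315, 213, 421, -167, 75], [316, 213, 421, -170, 73], [317, 213, 420, -173, 78], [318, 213, 421, -176, 73], [319, 213, 421, -179, 69], [314, 214, 420, -163, 70], [315, 214, 419, -166, 71], [316, 214, 418, -169, 74], [317, 214, 419, -172, 71], [315, 215, 416, -166, 73]]
```

Run:
```python
from h import *
B=[(.584,.111),(.5838,.0363),(.5822,-.037)]
for c,R in(("top",4.2),("side",7)):
    g=cv2.cvtColor(cv2.imread(f"pics/{c}0.png"),cv2.COLOR_BGR2GRAY).astype(float);v,u=np.mgrid[0:400,0:640]
    for k,b in enumerate(B):
        q=px(c,(*b,.042));
        for it in range(4):
            m=np.hypot(u-q[0],v-q[1])<R
            t=np.percentile(g[m],65 if c=="top" else 60);wt=np.where(m,np.clip(t-12-g,0,None),0);q=((wt*u).sum()/wt.sum(),(wt*v).sum()/wt.sum())
        print(c,k,np.round(q,2),np.round(wz(c,*q,.042),4),round(wt.sum()))
C=cloud("top",np.load("top0.npy"))
X,Y,Z=C[...,0],C[...,1],C[...,2]
for z in(.03,.08,.12,.2):
    print(z)
    m=((Z>z)&(Z<.5)&(X>.1)&(X<.8)&(Y<.3)&(Y>-.7)&(np.hypot(X,Y)>.2)).astype(np.uint8)
    n,l,s,_=cv2.connectedComponentsWithStats(m)
    for i in range(1,n):
        if s[i,4]>8:P=C[l==i];print(s[i,4],np.round(P.min(0),3),np.round(P.max(0),3))
# cabinet front edge nearest to tray
m=(Z>.03)&(X>.45)&(X<.7)&(Y<-.28)&(Y>-.5);P=C[m];
for x in np.arange(.44,.7,.03):
    s=P[abs(P[:,0]-x)<.015]; print(round(x,2),np.round(s[np.argmax(s[:,1])],3) if len(s) else None)
# pump heights
```

```text
top 0 [221.48 173.87] [0.5853 0.1117 0.042 ] 1098
top 1 [245.43 171.47] [0.5846 0.0363 0.042 ] 1193
top 2 [268.62 169.44] [ 0.5831 -0.0368  0.042 ] 1217
side 0 [328.77 323.22] [0.5831 0.1111 0.042 ] 1676
side 1 [305.4  295.83] [0.583  0.0362 0.042 ] 1817
side 2 [286.17 272.5 ] [ 0.5817 -0.0367  0.042 ] 1338
0.03
9186 [ 0.376 -0.554  0.03 ] [ 0.699 -0.308  0.225]
77 [0.652 0.186 0.03 ] [0.677 0.212 0.069]
137 [0.641 0.221 0.03 ] [0.677 0.257 0.08 ]
166 [ 0.561 -0.057  0.031] [ 0.603 -0.016  0.05 ]
175 [0.589 0.222 0.03 ] [0.629 0.259 0.085]
167 [0.562 0.016 0.033] [0.605 0.057 0.05 ]
170 [0.563 0.091 0.031] [0.605 0.132 0.05 ]
3073 [ 0.278 -0.052  0.03 ] [0.499 0.1   0.07 ]
217 [ 0.405 -0.194  0.03 ] [ 0.452 -0.147  0.081]
64 [ 0.333 -0.271  0.038] [ 0.358 -0.247  0.067]
475 [ 0.231 -0.356  0.031] [ 0.312 -0.291  0.184]
178 [ 0.278 -0.232  0.033] [ 0.322 -0.192  0.091]
0.08
8884 [ 0.376 -0.554  0.08 ] [ 0.699 -0.308  0.225]
11 [0.605 0.235 0.081] [0.613 0.253 0.085]
430 [ 0.231 -0.356  0.082] [ 0.312 -0.291  0.184]
76 [ 0.286 -0.225  0.08 ] [ 0.313 -0.197  0.091]
0.12
8473 [ 0.376 -0.554  0.12 ] [ 0.699 -0.308  0.225]
169 [ 0.231 -0.351  0.12 ] [ 0.297 -0.307  0.184]
0.2
7532 [ 0.377 -0.553  0.2  ] [ 0.699 -0.315  0.225]
0.44 [ 0.451 -0.331  0.156]
0.47 [ 0.473 -0.329  0.154]
0.5 [ 0.512 -0.337  0.15 ]
0.53 [ 0.544 -0.333  0.118]
0.56 [ 0.572 -0.316  0.085]
0.59 [ 0.604 -0.31   0.088]
0.62 [ 0.622 -0.308  0.153]
0.65 [ 0.664 -0.316  0.076]
0.68 [ 0.672 -0.314  0.065]
```

```bash
cat > g.py <<'E'
from h import *
import sys
# usage: g.py x,y,z,yawdeg ...
s=manip.read_state();R=s['orientation'];p=s['tcp_pos'];yaw=np.degrees(np.arctan2(R[1,1],R[0,1]))
print('t',round(s['t'],2),'p',np.round(p,4),'yaw',round(yaw,2),'tilt',np.round(R[:,0],4),'F',np.round(s['contact_force'],2),'M',np.round(s['wrist_torque'],3),'w',round(s['gripper_width'],4),'j',np.round(s['joints'],2))
for a in sys.argv[1:]:
    x=[float(q) for q in a.split(',')]
    tr=(yaw-x[3]+180)%360-180
    print(a,'->',np.round(R.T@(np.array(x[:3])-p),4),round(tr,2))
E
python3 g.py .45,.3,.2,50 .428,-.1705,.15,23
```

```text
t 1.4 p [0.205  0.6169 0.2165] yaw 71.62 tilt [ 0.  0. -1.] F [-0.45  0.41 -0.54] M [ 0.017 -0.055  0.024] w 0.094 j [ 1.08  0.25  1.56  0.    1.34 -0.17]
.45,.3,.2,50 -> [ 0.0165 -0.2234  0.3325] 21.62
.428,-.1705,.15,23 -> [ 0.0665 -0.6769  0.4599] 48.62
```

Emit:
play_rows:
  plan: [0.016, -0.223, 0.332, 21, 0.094, 0.016, -0.223, 0.332, 21, 0.094, 0.016, -0.223, 0.332, 21, 0.094, 0.016, -0.223, 0.332, 21, 0.094, 0.016, -0.223, 0.332, 21, 0.094, 0.016, -0.223, 0.332, 21, 0.094, 0.066, -0.677, 0.46, 48, 0.094, 0.066, -0.677, 0.46, 48, 0.094, 0.066, -0.677, 0.46, 48, 0.094, 0.066, -0.677, 0.46, 48, 0.094]

```text
t: 2.65
tcp_pos: [0.431, 0.07, 0.1758]
orientation: [[0.001, 0.916, 0.401], [-0.0, 0.401, -0.916], [-1.0, 0.001, 0.001]]
contact_force: [0.2, -0.9, -1.0]
gripper_width: 0.0943
```

```bash
python3 g.py .428,-.1705,.15,23 .428,-.1705,.07,23 .428,-.1705,.05,23
```

```text
t 2.65 p [0.431  0.07   0.1758] yaw 23.61 tilt [ 1.3e-03 -2.0e-04 -1.0e+00] F [ 0.22 -0.92 -0.97] M [-0.007 -0.061  0.034] w 0.0943 j [-0.1  -0.24  2.12 -0.    1.26 -0.51]
.428,-.1705,.15,23 -> [ 0.0259 -0.0991  0.2192] 0.61
.428,-.1705,.07,23 -> [ 0.1059 -0.0992  0.2191] 0.61
.428,-.1705,.05,23 -> [ 0.1259 -0.0992  0.2191] 0.61
```

Emit:
play_rows:
  plan: [0.026, -0.099, 0.219, 0.6, 0.094, 0.026, -0.099, 0.219, 0.6, 0.094, 0.026, -0.099, 0.219, 0.6, 0.094, 0.026, -0.099, 0.219, 0.6, 0.094, 0.026, -0.099, 0.219, 0.6, 0.094, 0.085, -0.099, 0.219, 0.6, 0.094, 0.085, -0.099, 0.219, 0.6, 0.094, 0.085, -0.099, 0.219, 0.6, 0.06, 0.085, -0.099, 0.219, 0.6, 0.06, 0.085, -0.099, 0.219, 0.6, 0.06]

```text
t: 3.9
tcp_pos: [0.429, -0.1707, 0.0925]
orientation: [[0.004, 0.92, 0.391], [-0.002, 0.391, -0.92], [-1.0, 0.003, 0.003]]
contact_force: [-0.0, -0.1, -0.0]
gripper_width: 0.0677
```

```bash
python3 g.py .428,-.1705,.05,23
python3 - <<'E'
from h import *
a=[]
for c,(x,y) in (("top",(295,195)),("side",(285,185))):
    p,d=manip.snapshot(c);p=p[:,:,::-1];a.append(cv2.resize(p[y:y+50,x:x+50],(400,400),interpolation=cv2.INTER_CUBIC))
cv2.imwrite("pics/a1.png",np.hstack(a))
E
```

```text
t 3.9 p [ 0.429  -0.1707  0.0925] yaw 23.04 tilt [ 0.0038 -0.0019 -1.    ] F [-0.04 -0.08 -0.02] M [-0.019  0.064  0.021] w 0.0677 j [-0.63 -0.05  2.12  0.    1.07 -1.03]
.428,-.1705,.05,23 -> [ 0.0425 -0.001  -0.0007] 0.04
```

View pics/a1.png

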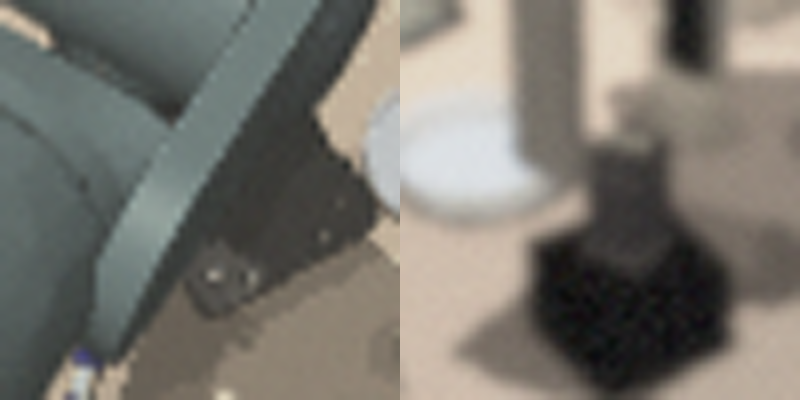

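The side view shows the gauge (≈315,207) between the two fingers, with clearance on both sides. I'll descend and grip.

Emit:
play_rows:
  plan: [0.02, -0.001, -0.001, 0, 0.06, 0.042, -0.001, -0.001, 0, 0.06, 0.042, -0.001, -0.001, 0, 0.06, 0.042, -0.001, -0.001, 0, 0.05, 0.042, -0.001, -0.001, 0, 0.01, 0.042, -0.001, -0.001, 0, 0.01, 0.042, -0.001, -0.001, 0, 0.01, 0.042, -0.001, -0.001, 0, 0.01, 0.042, -0.001, -0.001, 0, 0.01, 0.042, -0.001, -0.001, 0, 0.01]

```text
t: 5.25
tcp_pos: [0.4277, -0.1701, 0.0501]
orientation: [[0.003, 0.92, 0.391], [-0.001, 0.391, -0.92], [-1.0, 0.002, 0.002]]
contact_force: [-0.2, 1.1, 3.3]
gripper_width: 0.0198
```

```bash
python3 g.py .428,-.1705,.15,23
```

```text
t 5.25 p [ 0.4277 -0.1701  0.0501] yaw 23.02 tilt [ 0.0032 -0.0014 -1.    ] F [-0.17  1.09  3.28] M [ 0.083 -0.004 -0.005] w 0.0198 j [-0.63  0.03  2.14  0.    0.97 -1.03]
.428,-.1705,.15,23 -> [-0.0999  0.0004  0.0007] 0.02
```

```bash
python3 g.py .428,-.1705,.125,23 .5824,-.0367,.125,23 .5824,-.0367,.09,23
```

```text
t 5.25 p [ 0.4277 -0.1701  0.0501] yaw 23.02 tilt [ 0.0032 -0.0014 -1.    ] F [-0.17  1.09  3.28] M [ 0.083 -0.004 -0.005] w 0.0198 j [-0.63  0.03  2.14  0.    0.97 -1.03]
.428,-.1705,.125,23 -> [-0.0749  0.0004  0.0006] 0.02
.5824,-.0367,.125,23 -> [-0.0746  0.1948 -0.0621] 0.02
.5824,-.0367,.09,23 -> [-0.0396  0.1947 -0.0622] 0.02
```

Emit:
play_rows:
  plan: [-0.04, 0, 0, 0, 0.01, -0.075, 0, 0, 0, 0.01, -0.075, 0, 0, 0, 0.01, -0.075, 0.05, -0.016, 0, 0.01, -0.075, 0.1, -0.032, 0, 0.01, -0.075, 0.15, -0.048, 0, 0.01, -0.075, 0.195, -0.062, 0, 0.01, -0.075, 0.195, -0.062, 0, 0.01, -0.075, 0.195, -0.062, 0, 0.01, -0.075, 0.195, -0.062, 0, 0.01]

```text
t: 6.5
tcp_pos: [0.5814, -0.0374, 0.1245]
orientation: [[0.001, 0.921, 0.39], [-0.001, 0.39, -0.921], [-1.0, 0.001, 0.002]]
contact_force: [0.4, -0.5, -1.1]
gripper_width: 0.0195
```

```bash
python3 g.py .5824,-.0367,.088,23 .5824,-.0367,.083,23
python3 - <<'E'
from h import *
a=[]
for c,(x,y) in (("top",(240,140)),("side",(255,205))):
    p,d=manip.snapshot(c);p=p[:,:,::-1];a.append(cv2.resize(p[y:y+80,x:x+60],(400,533),interpolation=cv2.INTER_CUBIC))
cv2.imwrite("pics/a2.png",np.hstack(a))
E
```

```text
t 6.5 p [ 0.5814 -0.0374  0.1245] yaw 22.95 tilt [ 0.0015 -0.0011 -1.    ] F [ 0.37 -0.48 -1.07] M [-0.085  0.021 -0.038] w 0.0195 j [-0.26  0.19  1.8  -0.    1.15 -0.66]
.5824,-.0367,.088,23 -> [ 0.0365  0.0011 -0.0003] -0.05
.5824,-.0367,.083,23 -> [ 0.0415  0.0011 -0.0003] -0.05
```

View pics/a2.png

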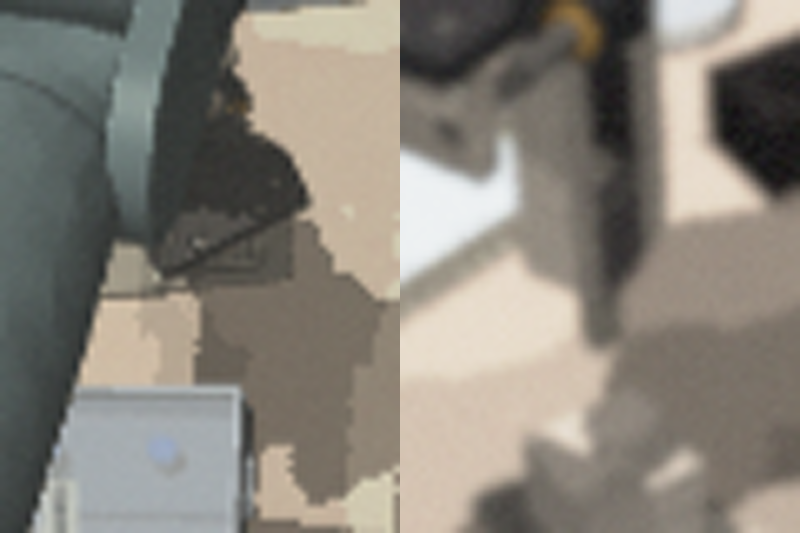

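Run:
```python
from h import *
print(px("side",(.5814,-.0374,.0824)),px("side",(.5814,-.0374,.0924)))
p,d=manip.snapshot("side")
g=cv2.cvtColor(p,cv2.COLOR_RGB2GRAY)
print(g[244:260,278:294])
```

```text
(np.float64(284.9534839242092), np.float64(257.2584756481672)) (np.float64(284.6476606762302), np.float64(253.40671751714763))
[[141 140 135 123 111 105  92  72  61  53  53  62  88 113 132 140]
 [140 140 135 123 112 102  91  77  54  54  63  76  98 124 136 138]
 [151 148 140 127 113 103  93  76  59  61  75  93 114 132 140 144]
 [173 163 149 131 116 103  96  75  67  76  93 113 128 138 140 144]
 [202 191 171 145 117 104  98  87  74  83 107 126 137 142 144 142]
 [216 212 198 162 128 108 101  87  86  96 118 135 141 142 143 146]
 [221 220 208 175 130 105  98  90  91 101 124 139 144 143 144 144]
 [222 222 212 178 135 106  98  93  91 109 123 137 140 142 143 142]
 [220 221 212 185 139 108  99  97 101 105 126 139 144 144 143 139]
 [221 222 214 182 141 108 100  98  98 107 123 136 139 139 140 138]
 [219 217 211 182 142 110  99  99  96 103 123 131 134 132 128 129]
 [216 213 204 179 145 117 102 103 103 113 120 124 123 119 118 118]
 [211 207 199 187 163 135 119 113 125 134 128 119 119 113 114 116]
 [207 203 198 191 178 164 149 143 145 144 129 120 114 113 114 112]
 [202 197 199 198 191 188 176 170 155 143 124 119 112 116 116 114]
 [196 199 200 197 198 199 193 182 160 131 117 115 114 117 115 116]]
```

Emit:
play_rows:
  plan: [0.02, 0.001, 0, 0, 0.01, 0.034, 0.001, 0, 0, 0.01, 0.036, 0.001, 0, 0, 0.01, 0.037, 0.001, 0, 0, 0.01, 0.038, 0.001, 0, 0, 0.01, 0.039, 0.001, 0, 0, 0.01, 0.04, 0.001, 0, 0, 0.01, 0.041, 0.001, 0, 0, 0.01, 0.042, 0.001, 0, 0, 0.01, 0.042, 0.001, 0, 0, 0.01]

```text
t: 7.9
tcp_pos: [0.583, -0.0371, 0.0832]
orientation: [[0.003, 0.921, 0.39], [-0.001, 0.39, -0.921], [-1.0, 0.002, 0.002]]
contact_force: [0.4, 0.3, -1.5]
gripper_width: 0.02
```

```bash
python3 g.py .5824,-.0367,.076,23 .5824,-.0367,.073,23
```

```text
t 7.9 p [ 0.583  -0.0371  0.0832] yaw 22.95 tilt [ 0.0028 -0.0013 -1.    ] F [ 0.45  0.32 -1.52] M [-0.059  0.066 -0.061] w 0.02 j [-0.26  0.25  1.82 -0.    1.07 -0.66]
.5824,-.0367,.076,23 -> [ 0.0072 -0.0005 -0.0006] -0.05
.5824,-.0367,.073,23 -> [ 0.0102 -0.0005 -0.0006] -0.05
```

Emit:
play_rows:
  plan: [0.001, -0.001, -0.001, 0, 0.01, 0.0015, -0.001, -0.001, 0, 0.01, 0.002, -0.001, -0.001, 0, 0.01, 0.0025, -0.001, -0.001, 0, 0.01, 0.003, -0.001, -0.001, 0, 0.01, 0.0035, -0.001, -0.001, 0, 0.01, 0.0035, -0.001, -0.001, 0, 0.01, 0.0035, -0.001, -0.001, 0, 0.01, 0.0035, -0.001, -0.001, 0, 0.01, 0.0035, -0.001, -0.001, 0, 0.01]

```text
t: 9.15
tcp_pos: [0.5818, -0.0366, 0.0798]
orientation: [[0.003, 0.921, 0.39], [-0.001, 0.39, -0.921], [-1.0, 0.002, 0.002]]
contact_force: [1.1, 0.2, 0.2]
gripper_width: 0.0198
```

```bash
python3 g.py .5824,-.0367,.074,23 .5824,-.0367,.073,23
```

```text
t 9.15 p [ 0.5818 -0.0366  0.0798] yaw 22.95 tilt [ 0.003  -0.0013 -1.    ] F [1.06 0.21 0.2 ] M [ 0.125 -0.148 -0.007] w 0.0198 j [-0.26  0.25  1.82 -0.    1.07 -0.66]
.5824,-.0367,.074,23 -> [0.0058 0.0005 0.0003] -0.05
.5824,-.0367,.073,23 -> [0.0068 0.0005 0.0003] -0.05
```

Emit:
play_rows:
  plan: [0.0005, 0.0007, 0.0003, 0, 0.01, 0.001, 0.0007, 0.0003, 0, 0.01, 0.0015, 0.0007, 0.0003, 0, 0.01, 0.002, 0.0007, 0.0003, 0, 0.01, 0.0025, 0.0007, 0.0003, 0, 0.01, 0.003, 0.0007, 0.0003, 0, 0.01, 0.0035, 0.0007, 0.0003, 0, 0.01, 0.004, 0.0007, 0.0003, 0, 0.01, 0.0045, 0.0007, 0.0003, 0, 0.01, 0.0045, 0.0007, 0.0003, 0, 0.01]

```text
t: 10.4
tcp_pos: [0.5826, -0.0366, 0.0752]
orientation: [[0.003, 0.921, 0.39], [-0.001, 0.39, -0.921], [-1.0, 0.002, 0.002]]
contact_force: [-0.6, -0.2, -0.4]
gripper_width: 0.0195
```

```bash
python3 g.py
```

```text
t 10.4 p [ 0.5826 -0.0366  0.0752] yaw 22.95 tilt [ 0.0029 -0.0014 -1.    ] F [-0.61 -0.19 -0.39] M [ 0.224  0.119 -0.065] w 0.0195 j [-0.26  0.26  1.82 -0.    1.06 -0.66]
```

Emit:
play_rows:
  plan: [0.0005, -0.0002, 0, 0, 0.01, 0.001, -0.0002, 0, 0, 0.01, 0.0015, -0.0002, 0, 0, 0.01, 0.002, -0.0002, 0, 0, 0.01, 0.0025, -0.0002, 0, 0, 0.01, 0.003, -0.0002, 0, 0, 0.01, 0.003, -0.0002, 0, 0, 0.01, 0.003, -0.0002, 0, 0, 0.01, 0.003, -0.0002, 0, 0, 0.01, 0.003, -0.0002, 0, 0, 0.01]

```text
t: 11.65
tcp_pos: [0.5824, -0.0367, 0.0722]
orientation: [[0.003, 0.921, 0.39], [-0.001, 0.39, -0.921], [-1.0, 0.002, 0.002]]
contact_force: [-0.2, 0.6, -0.8]
gripper_width: 0.0196
```

```bash
python3 g.py
```

```text
t 11.65 p [ 0.5824 -0.0367  0.0722] yaw 22.95 tilt [ 0.0029 -0.0014 -1.    ] F [-0.21  0.59 -0.85] M [0.153 0.012 0.015] w 0.0196 j [-0.26  0.26  1.82 -0.    1.05 -0.66]
```

Free so far, about 12 mm in. Continuing.

Emit:
play_rows:
  plan: [0.0005, 0, 0, 0, 0.01, 0.001, 0, 0, 0, 0.01, 0.0015, 0, 0, 0, 0.01, 0.002, 0, 0, 0, 0.01, 0.0025, 0, 0, 0, 0.01, 0.003, 0, 0, 0, 0.01, 0.003, 0, 0, 0, 0.01, 0.003, 0, 0, 0, 0.01, 0.003, 0, 0, 0, 0.01, 0.003, 0, 0, 0, 0.01]

```text
t: 12.9
tcp_pos: [0.5824, -0.0367, 0.0691]
orientation: [[0.003, 0.921, 0.39], [-0.001, 0.39, -0.921], [-1.0, 0.002, 0.002]]
contact_force: [0.4, 0.7, -0.6]
gripper_width: 0.0198
```

```bash
python3 g.py
```

```text
t 12.9 p [ 0.5824 -0.0367  0.0691] yaw 22.95 tilt [ 0.0029 -0.0014 -1.    ] F [ 0.39  0.72 -0.59] M [0.13  0.008 0.047] w 0.0198 j [-0.26  0.27  1.82 -0.    1.05 -0.66]
```

Emit:
play_rows:
  plan: [0.0005, 0, 0, 0, 0.01, 0.001, 0, 0, 0, 0.01, 0.0015, 0, 0, 0, 0.01, 0.002, 0, 0, 0, 0.01, 0.0025, 0, 0, 0, 0.01, 0.003, 0, 0, 0, 0.01, 0.003, 0, 0, 0, 0.01, 0.003, 0, 0, 0, 0.01, 0.003, 0, 0, 0, 0.01, 0.003, 0, 0, 0, 0.01]

```text
t: 14.15
tcp_pos: [0.5824, -0.0367, 0.0661]
orientation: [[0.003, 0.921, 0.39], [-0.001, 0.39, -0.921], [-1.0, 0.002, 0.002]]
contact_force: [-0.2, 2.0, -0.9]
gripper_width: 0.0198
```

```bash
python3 g.py
```

```text
t 14.15 p [ 0.5824 -0.0367  0.0661] yaw 22.95 tilt [ 0.0029 -0.0014 -1.    ] F [-0.21  2.02 -0.91] M [ 0.224 -0.001 -0.027] w 0.0198 j [-0.26  0.27  1.82 -0.    1.04 -0.66]
```

Emit:
play_rows:
  plan: [0.0005, 0.0002, 0, 0, 0.01, 0.001, 0.0002, 0, 0, 0.01, 0.0015, 0.0002, 0, 0, 0.01, 0.002, 0.0002, 0, 0, 0.01, 0.0025, 0.0002, 0, 0, 0.01, 0.003, 0.0002, 0, 0, 0.01, 0.003, 0.0002, 0, 0, 0.01, 0.003, 0.0002, 0, 0, 0.01, 0.003, 0.0002, 0, 0, 0.01, 0.003, 0.0002, 0, 0, 0.01]

```text
t: 15.4
tcp_pos: [0.5825, -0.0367, 0.063]
orientation: [[0.003, 0.921, 0.39], [-0.002, 0.39, -0.921], [-1.0, 0.002, 0.003]]
contact_force: [0.8, 1.1, -1.6]
gripper_width: 0.0196
```

```bash
python3 g.py
```

```text
t 15.4 p [ 0.5825 -0.0367  0.063 ] yaw 22.95 tilt [ 0.0028 -0.0017 -1.    ] F [ 0.81  1.15 -1.58] M [0.109 0.023 0.027] w 0.0196 j [-0.26  0.28  1.82 -0.    1.04 -0.66]
```

About 21 mm in with no resistance, past the deepest possible stop (20 mm). I'll lower to about 1 mm above home.

Emit:
play_rows:
  plan: [0.0005, 0, 0, 0, 0.01, 0.001, 0, 0, 0, 0.01, 0.0015, 0, 0, 0, 0.01, 0.002, 0, 0, 0, 0.01, 0.0025, 0, 0, 0, 0.01, 0.003, 0, 0, 0, 0.01, 0.0035, 0, 0, 0, 0.01, 0.0038, 0, 0, 0, 0.01, 0.0038, 0, 0, 0, 0.01, 0.0038, 0, 0, 0, 0.01]

```text
t: 16.65
tcp_pos: [0.5825, -0.0368, 0.0592]
orientation: [[0.003, 0.921, 0.39], [-0.002, 0.39, -0.921], [-1.0, 0.002, 0.003]]
contact_force: [0.4, 0.8, -0.3]
gripper_width: 0.0203
```

```bash
python3 g.py
```

```text
t 16.65 p [ 0.5825 -0.0368  0.0592] yaw 22.95 tilt [ 0.0028 -0.0017 -1.    ] F [ 0.41  0.79 -0.27] M [0.129 0.025 0.007] w 0.0203 j [-0.26  0.28  1.83 -0.    1.03 -0.66]
```

Release, letting it settle the last millimetre, then retreat up.

Emit:
play_rows:
  plan: [0, 0, 0, 0, 0.022, 0, 0, 0, 0, 0.026, 0, 0, 0, 0, 0.032, 0, 0, 0, 0, 0.06, 0, 0, 0, 0, 0.06, 0, 0, 0, 0, 0.06, -0.03, 0, 0, 0, 0.06, -0.07, 0, 0, 0, 0.06, -0.11, 0, 0, 0, 0.06, -0.11, 0, 0, 0, 0.06]

```text
t: 17.9
tcp_pos: [0.5846, -0.0371, 0.1732]
orientation: [[0.01, 0.921, 0.39], [-0.004, 0.39, -0.921], [-1.0, 0.008, 0.007]]
contact_force: [0.3, 0.1, -0.3]
gripper_width: 0.0601
```

```bash
python3 g.py
python3 - <<'E'
from h import *
a=[]
for c,(x,y) in (("top",(240,140)),("side",(255,205))):
    p,d=manip.snapshot(c);np.save(c+"1.npy",d);p=p[:,:,::-1];a.append(cv2.resize(p[y:y+80,x:x+60],(400,533),interpolation=cv2.INTER_CUBIC))
    C=cloud(c,d);X,Y,Z=C[...,0],C[...,1],C[...,2]
    m=(np.hypot(X-.5825,Y+.0368)<.011)&(Z>.07)&(Z<.095);print(c,m.sum(),np.round(np.percentile(Z[m],[10,50,90]),4) if m.any() else 0,np.round(C[m].mean(0),4))
    for n,z in(("gauge_grip",.062),):
        for r in manip.tip_of(c,n)[:2]:print(r['score'],np.round(wz(c,*r['centre'],z),4))
cv2.imwrite("pics/a3.png",np.hstack(a))
E
```

```text
t 17.9 p [ 0.5846 -0.0371  0.1732] yaw 22.96 tilt [ 0.0103 -0.0036 -0.9999] F [ 0.34  0.09 -0.31] M [-0.046  0.041 -0.039] w 0.0601 j [-0.26  0.13  1.77 -0.    1.23 -0.66]
top 0 0 [nan nan nan]
side 110 [0.0724 0.0821 0.0849] [ 0.5842 -0.0342  0.08  ]
0.78 [ 0.5849 -0.0348  0.062 ]
0.53 [0.5877 0.128  0.062 ]<stdin>:6: RuntimeWarning: Mean of empty slice.
  ret = um.true_divide(
```

View pics/a3.png

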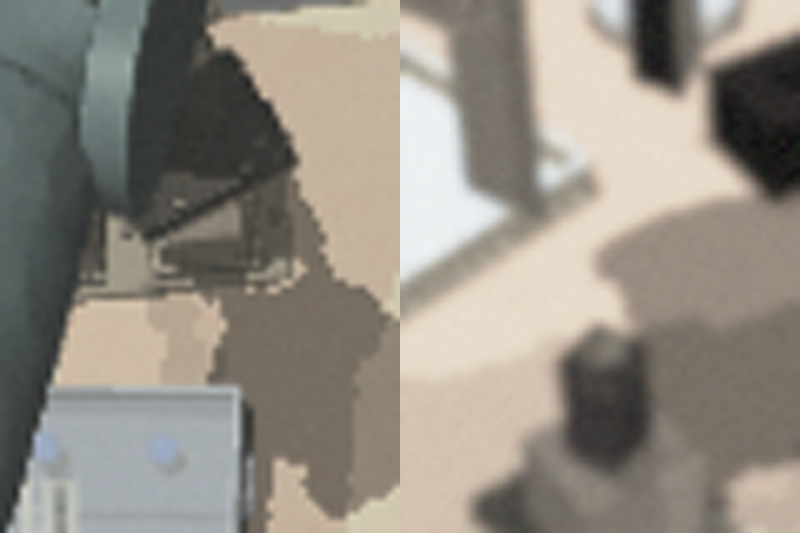

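Side view: the gauge stands upright in the right block with its top (≈ (285,256)) at z ≈ 0.082, so it is fully home. Now I'll grip the block along x.

```bash
python3 g.py .5824,-.0367,.12,1 .5824,-.0367,.05,1 .5824,-.0367,.0285,1
```

```text
t 18.1 p [ 0.5811 -0.0363  0.1673] yaw 22.95 tilt [-3.e-04 -9.e-04 -1.e+00] F [ 0.28 -0.13 -0.4 ] M [-0.058  0.023 -0.06 ] w 0.0599 j [-0.26  0.14  1.77 -0.    1.23 -0.66]
.5824,-.0367,.12,1 -> [0.0473 0.0011 0.0008] 21.95
.5824,-.0367,.05,1 -> [0.1173 0.0011 0.0008] 21.95
.5824,-.0367,.0285,1 -> [0.1388 0.0011 0.0008] 21.95
```

Emit:
play_rows:
  plan: [0, 0.001, 0.001, 10, 0.064, 0, 0.001, 0.001, 20, 0.064, 0, 0.001, 0.001, 22, 0.064, 0.02, 0.001, 0.001, 22, 0.064, 0.05, 0.001, 0.001, 22, 0.064, 0.08, 0.001, 0.001, 22, 0.064, 0.1, 0.001, 0.001, 22, 0.064, 0.11, 0.001, 0.001, 22, 0.064, 0.11, 0.001, 0.001, 22, 0.064, 0.11, 0.001, 0.001, 22, 0.064]

```text
t: 19.35
tcp_pos: [0.5833, -0.0371, 0.0584]
orientation: [[0.002, 1.0, 0.017], [-0.001, 0.017, -1.0], [-1.0, 0.002, 0.001]]
contact_force: [0.2, -0.2, 0.9]
gripper_width: 0.0641
```

```bash
python3 g.py .5824,-.0367,.0285,1;python3 - <<'E'
from h import *
a=[]
for c,(x,y) in (("top",(240,140)),("side",(255,225))):
    p,d=manip.snapshot(c);p=p[:,:,::-1];a.append(cv2.resize(p[y:y+80,x:x+60],(400,533),interpolation=cv2.INTER_CUBIC))
cv2.imwrite("pics/a4.png",np.hstack(a))
E
```

```text
t 19.35 p [ 0.5833 -0.0371  0.0584] yaw 0.96 tilt [ 0.0018 -0.0014 -1.    ] F [ 0.2  -0.21  0.93] M [-0.074 -0.003  0.007] w 0.0641 j [-0.26  0.29  1.82 -0.    1.03 -0.27]
.5824,-.0367,.0285,1 -> [ 0.0299 -0.001  -0.0005] -0.04
```

View pics/a4.png

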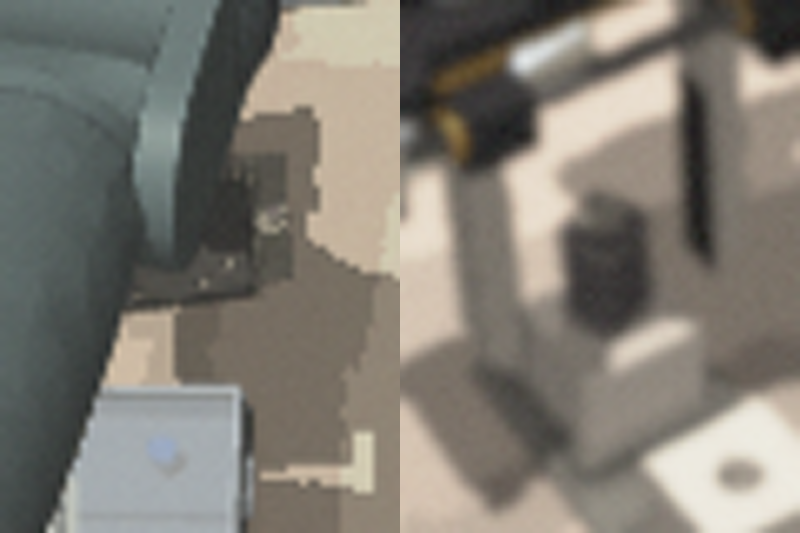

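The gauge and block sit centred between the fingers. Descend and close.

Emit:
play_rows:
  plan: [0.015, -0.001, 0, 0, 0.064, 0.025, -0.001, 0, 0, 0.064, 0.03, -0.001, 0, 0, 0.064, 0.03, -0.001, 0, 0, 0.056, 0.03, -0.001, 0, 0, 0.046, 0.03, -0.001, 0, 0, 0.04, 0.03, -0.001, 0, 0, 0.03, 0.03, -0.001, 0, 0, 0.03, 0.03, -0.001, 0, 0, 0.03, 0.03, -0.001, 0, 0, 0.03]

```text
t: 20.7
tcp_pos: [0.5827, -0.0373, 0.0289]
orientation: [[0.003, 1.0, 0.017], [-0.002, 0.017, -1.0], [-1.0, 0.003, 0.002]]
contact_force: [0.8, 0.5, 2.7]
gripper_width: 0.0396
```

```bash
python3 g.py .568,-.223,.1,1
```

```text
t 20.7 p [ 0.5827 -0.0373  0.0289] yaw 0.96 tilt [ 0.0028 -0.0016 -1.    ] F [0.79 0.46 2.74] M [-0.015 -0.032  0.002] w 0.0396 j [-0.26  0.33  1.83 -0.    0.98 -0.27]
.568,-.223,.1,1 -> [-0.0709 -0.0177  0.1856] -0.04
```

Emit:
play_rows:
  plan: [-0.01, 0, 0, 0, 0.03, -0.025, 0, 0, 0, 0.03, -0.045, 0, 0, 0, 0.03, -0.06, -0.001, 0.01, 0, 0.03, -0.06, -0.004, 0.035, 0, 0.03, -0.06, -0.007, 0.07, 0, 0.03, -0.06, -0.01, 0.105, 0, 0.03, -0.06, -0.013, 0.14, 0, 0.03, -0.06, -0.016, 0.17, 0, 0.03, -0.06, -0.018, 0.185, 0, 0.03]

```text
t: 21.95
tcp_pos: [0.5676, -0.2245, 0.0901]
orientation: [[0.004, 1.0, 0.015], [-0.002, 0.015, -1.0], [-1.0, 0.004, 0.002]]
contact_force: [-0.8, -0.0, -2.8]
gripper_width: 0.0393
```

```bash
python3 g.py .568,-.224,.045,1 .568,-.224,.0295,1;python3 - <<'E'
from h import *
a=[]
for c,(x,y) in (("top",(295,130)),("side",(215,175))):
    p,d=manip.snapshot(c);p=p[:,:,::-1];a.append(cv2.resize(p[y:y+80,x:x+60],(400,533),interpolation=cv2.INTER_CUBIC))
cv2.imwrite("pics/a5.png",np.hstack(a))
E
```

```text
t 21.95 p [ 0.5676 -0.2245  0.0901] yaw 0.86 tilt [ 0.0037 -0.0022 -1.    ] F [-0.79 -0.02 -2.78] M [-0.103  0.045  0.009] w 0.0393 j [-0.56  0.29  1.75  0.    1.1  -0.58]
.568,-.224,.045,1 -> [ 0.0451  0.0003 -0.0006] -0.14
.568,-.224,.0295,1 -> [ 0.0606  0.0002 -0.0006] -0.14
```

View pics/a5.png

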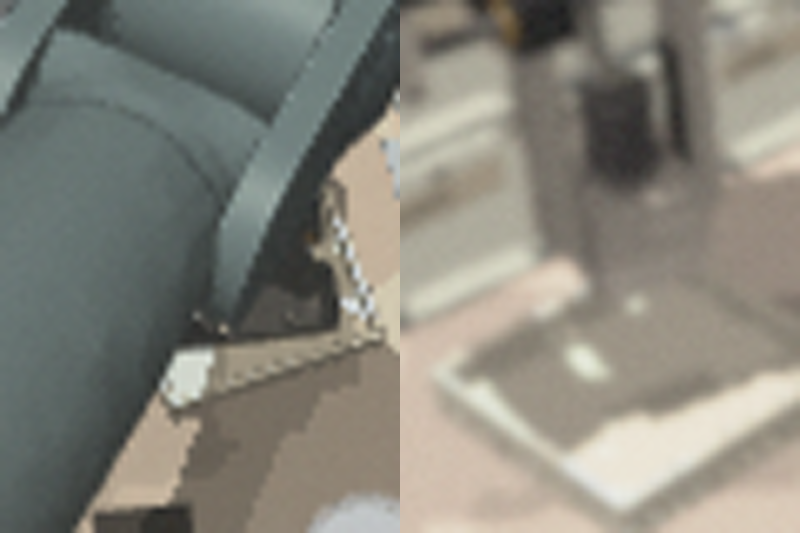

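The block and gauge hang upright above the tray. I'll lower most of the way, then creep down.

Emit:
play_rows:
  plan: [0.015, 0, 0, 0, 0.03, 0.03, 0, 0, 0, 0.03, 0.045, 0, 0, 0, 0.03, 0.052, 0, 0, 0, 0.03, 0.057, 0, 0, 0, 0.03, 0.059, 0, 0, 0, 0.03, 0.06, 0, 0, 0, 0.03, 0.0605, 0, 0, 0, 0.03, 0.061, 0, 0, 0, 0.03, 0.061, 0, 0, 0, 0.03]

```text
t: 23.3
tcp_pos: [0.5678, -0.2241, 0.0289]
orientation: [[0.004, 1.0, 0.015], [-0.002, 0.015, -1.0], [-1.0, 0.004, 0.002]]
contact_force: [-0.4, 0.3, -3.3]
gripper_width: 0.0396
```

```bash
python3 g.py
```

```text
t 23.3 p [ 0.5678 -0.2241  0.0289] yaw 0.85 tilt [ 0.0036 -0.0022 -1.    ] F [-0.39  0.35 -3.28] M [-0.1    0.058 -0.002] w 0.0396 j [-0.56  0.38  1.76  0.    0.99 -0.58]
```

Emit:
play_rows:
  plan: [0.0002, 0, 0, 0, 0.03, 0.0004, 0, 0, 0, 0.03, 0.0006, 0, 0, 0, 0.03, 0.0008, 0, 0, 0, 0.03, 0.001, 0, 0, 0, 0.03, 0.001, 0, 0, 0, 0.03, 0.001, 0, 0, 0, 0.03, 0.001, 0, 0, 0, 0.03, 0.001, 0, 0, 0, 0.03, 0.001, 0, 0, 0, 0.03]

```text
t: 24.55
tcp_pos: [0.5679, -0.2241, 0.0279]
orientation: [[0.004, 1.0, 0.015], [-0.002, 0.015, -1.0], [-1.0, 0.004, 0.002]]
contact_force: [-0.4, 0.3, -2.6]
gripper_width: 0.0398
```

```bash
python3 g.py
```

```text
t 24.55 p [ 0.5679 -0.2241  0.0279] yaw 0.85 tilt [ 0.0037 -0.0022 -1.    ] F [-0.39  0.26 -2.58] M [-0.074  0.118  0.01 ] w 0.0398 j [-0.56  0.39  1.76  0.    0.99 -0.58]
```

Emit:
play_rows:
  plan: [0.0002, 0, 0, 0, 0.03, 0.0004, 0, 0, 0, 0.03, 0.0006, 0, 0, 0, 0.03, 0.0008, 0, 0, 0, 0.03, 0.001, 0, 0, 0, 0.03, 0.001, 0, 0, 0, 0.03, 0.001, 0, 0, 0, 0.03, 0.001, 0, 0, 0, 0.03, 0.001, 0, 0, 0, 0.03, 0.001, 0, 0, 0, 0.03]

```text
t: 25.8
tcp_pos: [0.5678, -0.2241, 0.0269]
orientation: [[0.004, 1.0, 0.015], [-0.002, 0.015, -1.0], [-1.0, 0.004, 0.002]]
contact_force: [-1.8, 0.8, -1.6]
gripper_width: 0.0399
```

```bash
python3 g.py
```

```text
t 25.8 p [ 0.5678 -0.2241  0.0269] yaw 0.84 tilt [ 0.0035 -0.0022 -1.    ] F [-1.8   0.82 -1.57] M [0.008 0.209 0.006] w 0.0399 j [-0.56  0.39  1.76  0.    0.99 -0.58]
```

Light contact is building (Fz from -3.3 to -1.6 N). Another 0.5 mm, then open slowly.

Emit:
play_rows:
  plan: [0.0003, 0, 0, 0, 0.03, 0.0005, 0, 0, 0, 0.03, 0.0005, 0, 0, 0, 0.04, 0.0005, 0, 0, 0, 0.042, 0.0005, 0, 0, 0, 0.046, 0.0005, 0, 0, 0, 0.054, 0.0005, 0, 0, 0, 0.058, 0.0005, 0, 0, 0, 0.058, 0.0005, 0, 0, 0, 0.058, 0.0005, 0, 0, 0, 0.058]

```text
t: 27.05
tcp_pos: [0.5679, -0.2241, 0.0264]
orientation: [[0.004, 1.0, 0.015], [-0.002, 0.015, -1.0], [-1.0, 0.004, 0.002]]
contact_force: [0.6, -1.2, -0.3]
gripper_width: 0.0581
```

```bash
python3 g.py .568,-.224,.16,1
```

```text
t 27.05 p [ 0.5679 -0.2241  0.0264] yaw 0.85 tilt [ 0.0037 -0.0022 -1.    ] F [ 0.65 -1.18 -0.32] M [-0.057  0.035  0.037] w 0.0581 j [-0.56  0.39  1.76  0.    0.99 -0.58]
.568,-.224,.16,1 -> [-0.1336  0.0006  0.0002] -0.15
```

Emit:
play_rows:
  plan: [-0.02, 0, 0, 0, 0.058, -0.05, 0, 0, 0, 0.058, -0.09, 0, 0, 0, 0.058, -0.13, 0, 0, 0, 0.058, -0.17, 0, 0, 0, 0.058, -0.19, 0, 0, 0, 0.058, -0.19, -0.02, -0.05, 0, 0.058, -0.19, -0.05, -0.1, 0, 0.058, -0.19, -0.08, -0.15, 0, 0.058, -0.19, -0.1, -0.2, 0, 0.058]

```text
t: 28.3
tcp_pos: [0.4626, -0.0237, 0.2153]
orientation: [[0.003, 1.0, 0.014], [-0.002, 0.014, -1.0], [-1.0, 0.003, 0.002]]
contact_force: [0.0, 0.7, -0.1]
gripper_width: 0.058
```

```bash
python3 g.py .40,.2,.21,1
```

```text
t 28.3 p [ 0.4626 -0.0237  0.2153] yaw 0.8 tilt [ 0.0029 -0.0018 -1.    ] F [ 0.01  0.71 -0.11] M [-0.061  0.069  0.044] w 0.058 j [-0.3  -0.21  2.02 -0.    1.33 -0.31]
.40,.2,.21,1 -> [ 0.0047 -0.0595 -0.2246] -0.2
```

Emit:
play_rows:
  plan: [0, -0.02, -0.05, 0, 0.058, 0, -0.04, -0.1, 0, 0.058, 0, -0.05, -0.15, 0, 0.058, 0, -0.06, -0.2, 0, 0.058, 0, -0.06, -0.224, 0, 0.058, 0, -0.06, -0.224, 0, 0.058, 0, -0.06, -0.224, 0, 0.058, 0, -0.06, -0.224, 0, 0.058, 0, -0.06, -0.224, 0, 0.058, 0, -0.06, -0.224, 0, 0.058]

```text
t: 29.55
tcp_pos: [0.3996, 0.199, 0.2147]
orientation: [[0.003, 1.0, 0.013], [-0.002, 0.013, -1.0], [-1.0, 0.003, 0.002]]
contact_force: [-0.1, 0.4, -0.2]
gripper_width: 0.0579
```

```bash
python3 - <<'E'
from h import *
a=[]
for c,(x,y) in (("top",(200,130)),("side",(200,170))):
    p,d=manip.snapshot(c);p=p[:,:,::-1];a.append(cv2.resize(p[y:y+190,x:x+190],(400,400),interpolation=cv2.INTER_CUBIC))
    C=cloud(c,d);X,Y,Z=C[...,0],C[...,1],C[...,2]
    m=(np.hypot(X-.568,Y+.224)<.016)&(Z>.074)&(Z<.095);print(c,m.sum(),np.round(np.percentile(Z[m],[10,50,90]),4),np.round(C[m].mean(0),4))
    m=(np.hypot(X-.568,Y+.224)<.03)&(Z>.035)&(Z<.048);print('blocktop',m.sum(),np.round(np.median(Z[m]),4))
    m=(abs(X-.567)<.06)&(abs(Y+.226)<.06)&(Z>.0)&(Z<.01);print('floor',np.round(np.median(Z[m]),4))
    for n,z in(("gauge_grip",.06),("tray_in",.005),("petri_dish",0),("union_1",0),("vial_1",0),("bore_left",.042),("bore_middle",.042)):
        for r in manip.tip_of(c,n)[:2]:print(n,round(r['score'],2),np.round(wz(c,*r['centre'],z)[:2],3))
cv2.imwrite("pics/a6.png",np.hstack(a))
E
python3 g.py
```

```text
top 42 [0.0769 0.0813 0.0849] [ 0.5662 -0.2236  0.081 ]
blocktop 95 0.0413
floor 0.0044
gauge_grip 0.46 [ 0.576 -0.207]
gauge_grip 0.4 [ 0.331 -0.262]
tray_in 0.69 [ 0.268 -0.451]
tray_in 0.62 [ 0.568 -0.235]
petri_dish 0.79 [ 0.42  -0.278]
petri_dish 0.36 [0.602 0.118]
union_1 0.4 [ 0.337 -0.137]
vial_1 0.55 [ 0.338 -0.13 ]
vial_1 0.45 [ 0.347 -0.266]
bore_left 0.97 [0.588 0.116]
bore_middle 0.7 [0.585 0.043]
bore_middle 0.46 [ 0.421 -0.283]
side 66 [0.0758 0.0801 0.0825] [ 0.5681 -0.2215  0.0797]
blocktop 162 0.0407
floor 0.0047
gauge_grip 0.6 [ 0.566 -0.225]
tray_in 0.88 [ 0.255 -0.472]
tray_in 0.62 [ 0.56  -0.245]
petri_dish 0.61 [ 0.422 -0.253]
union_1 0.61 [ 0.344 -0.12 ]
vial_1 0.54 [ 0.333 -0.274]
bore_middle 0.9 [0.583 0.038]
t 30.35 p [0.3995 0.1995 0.2147] yaw 0.81 tilt [ 0.003  -0.0018 -1.    ] F [0.39 0.2  1.37] M [-0.091  0.012  0.027] w 0.0584 j [ 0.21 -0.26  2.06 -0.    1.34  0.2 ]
```

View pics/a6.png

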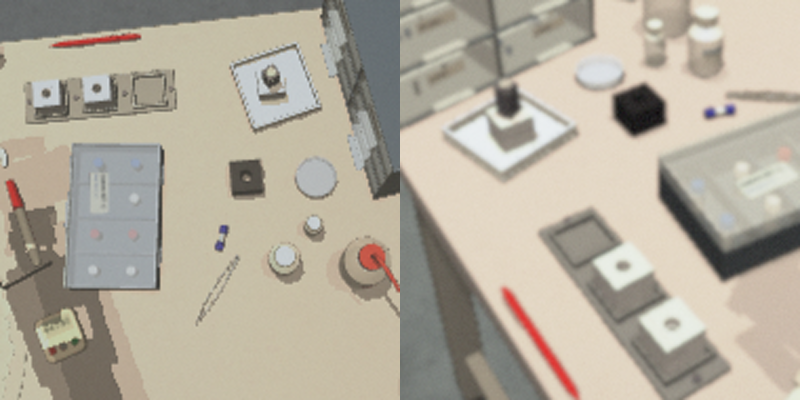

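The picture shows the block standing upright in the middle of the large tray with the gauge home in it. The gauge top is about 76 mm above the tray floor, as expected. The other two blocks are still in their nests and the bystanders have not moved. Handing in.

```bash
python3 -c "
from bench import manip
print(manip.finish_job())"
```

```text
the job is handed in; nothing more can be done
None
```

I handed the job in at about 30 s of the 72 s allowed. The gauge now stands fully home in a block on the large white tray. The interface gave no verdict.

**What I did:** I took the gauge from its stand and tried it in the right (-y) block first. It went down past 21 mm, beyond where a narrowed bore would stop it, with under about 2 N of force. I let it settle the last millimetre to its shoulder. I then gripped that block along x, carried it over with the gauge in it, and set it down gently. I did not try the left and middle blocks, because the first one took the whole pin.

**Last checks:**
- **Height:** the gauge top is 75–77 mm above the tray floor (76 mm expected), and the block top is 36–37 mm above it (36 mm expected).
- **Position:** the gauge axis is within about 5 mm of my measured tray centre.
- **Surroundings:** the other two blocks are in their nests. Nothing else has visibly moved, and the arm was well clear of everything.
- **Disagreements:** some detections were off. The tray search ranked the smaller tray first, and the left bore was missing from the last side view. The petri dish, tube union and tray-centre points scattered by 10–25 mm between cameras. I went by depth, picture comparison and the size given for the tray instead.

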